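# Set out the sharpening plate

### The arm

A 7-joint arm with a two-finger parallel gripper is mounted at the origin on a cart in front of the work surface, level with it; the furniture and walls round the work are solid. World frame = base frame: x ahead of the robot, y to its left, z up, the work surface at z = 0. Lengths are in mm, angles in rad, forces in N, time in s.
With the tool pointing down it reaches from about 350 to 900 mm from the base axis. Payload 8.1 kg.
Tool frame: the origin (TCP) lies between the finger pads; the fingertips stand 14 mm ahead of it and the grasp point (between the pads) lies 5 mm behind it; z points along the fingers, y is the line along which they close (so a half turn about z gives the same grasp; the last joint's range is limited). The gripper opens to 92 mm and grips with 3 to 60 N. Pads are 19 mm wide; open, the fingers measure 130 mm over their backs; the gripper's body (75 mm by 190 mm) begins 47 mm behind the grasp point.
Start: joints at [-1.376, 0.434, 0.025, 1.573, -0.012, 1.134, -0.075], TCP at [183.413, 597.495, 240.742] pointing down, gripper open.
Joint ranges: [-2.62, 2.62], [-0.44, 2.09], [-1.27, 1.32], [0.08, 2.57], [-1.32, 4.46], [0.12, 2], [-2.74, 2.74]. Speed limits (rad/s): [2.22, 2.22, 3.01, 3.01, 3.14, 3.14, 3.14].

### API

Orientations are given as a unit quaternion [x, y, z, w].
In Python, from workcell import bot gives the robot as it stands.
- The arm moves only by the tool inch_along, called after "Emit:" by a JSON object that holds its "method" and its "body". Schema: {"type":"object","properties":{"rows":{"type":"string"},"only":{"type":"string"},"quiet":{"type":"boolean"},"lines":{"type":"string"}},"required":["rows"],"additionalProperties":false}. rows is a string of 1 to 10 rows, one to a line, with the numbers parted by spaces; each row has 5 numbers: dx, dy, dz in a scale on which 1.0 is 500 mm, then a turn about the tool's z in fractions of the full range, 1 being 2 pi rad, then the opening from 0.0 (shut) to 1.0 (fully open); each row shifts and turns the commanded pose from where the row before left it, along the tool's axes as they then stand; what a row does not reach is not made up. A row lasts 1/12 s, in which the tool goes at most 41.7 mm and 0.125 rad, less where a joint would pass 70% of its speed; a pose out of reach is approached as far as the arm can. The fingers move at their own pace and stop on an object; the grip force is fixed at half the most. Time passes only in rows, so rows that do not move let the fingers close. The tool returns the time, the measured TCP pose, the force, the opening and the grip force at its end. only (a regular expression) keeps the lines of the reply that match it, lines (a string "A,B") keeps lines A to B, and quiet returns only ok. No shift or turn number may pass 1 either way. Input that does not fit is refused with a message, and nothing moves.
- bot.read_state(): the state, without advancing time (a new reading comes with each control period).
- bot.read_camera(name): name is "scene" or "top" or "wrist"; returns a dict with "color" (420x560x3 uint8, red, green, blue), "fx", "fy", "cx", "cy" (pixels), "pose" (4x4, takes a point from camera to world coordinates). Camera axes: x right, y down, z forward; pixel columns grow to the right and rows downward; lengths in mm; the calibration is good to about 2 mm. The wrist camera is an equidistant fisheye: a pixel r from the principal point sees the ray r / f radians off the axis. A picture is of the moment at which its call begins. There is no depth.
- bot.job_done(): hands the job in; it is judged then, once.
The state is a dict: "t": time; "joint_positions": joint angles; "joint_velocities": joint speeds; "joint_torque": joint torques, N m; "tool_pos": TCP position; "ee_rot": TCP orientation; "force": force on the tool from outside, world axes, zero at the start; "torque": the same for the moment, N m; "opening": opening from 0.0 (shut) to 1.0 (fully open); "gripper_force": force on a finger pad.
Only numpy, scipy, OpenCV 4.12 (cv2) and the standard library are available. Lean on these libraries where they do the work, as an engineer would, in place of code of your own. Each camera call takes 0.05 s, during which the arm holds its last target. There are 200 camera calls.

### The job

The flat sharpening plate lies deep in the groove of the wooden storage block, where fingers cannot take it by its sides. Slide it along the groove until its end sticks out over the open end of the block without tipping off, take it by that overhanging end, and lower it onto the bench holder so that it lies flat and straight on the bed between the two end stops, letting go only once it is down. Do not let it fall onto the worktop, and leave the tin, the ramekin and the timer where they are.

Things in the scene. Friction and masses are not known exactly. Their poses are not given: they have to be found in the camera images.
- sharpening_plate: Flat rectangular sharpening plate, 160 x 62 x 8 mm, steel faces with three rows of small dark dots on the upper one, grey core, about 0.24 kg. Origin: centre of its underside; x along its length, y across, z up. Its two ends are alike. It starts flat in the storage block's groove and balances on the lip only while less than 80 mm of it sticks out.
- storage_block: Fixed oak block, 270 x 110 x 73 mm. Origin: centre of its underside; x along its length. A groove 78 mm wide, 254 mm long runs along its top, open at the block's -x end, closed at the +x end by a 16 mm wall; floor 55 mm above the worktop, side walls 16 mm thick, 18 mm above the floor. Behind the plate (closed end) 57 to 81 mm of groove start free, room for closed fingertips.
- block_lip (a point): Middle of the edge of the groove floor at the open end of the storage block, 55 mm above the worktop; axes as the block's: x points into the groove, so the plate is to be slid towards -x.
- holder: Fixed bench holder: dark steel bed 46 mm wide (narrower than the plate: fingers pass on both sides), top 40 mm above the worktop; at each end a rubber stop 12 mm thick, 46 wide, 10 higher than the bed; 176 mm between stops. Rubber cross feet 32 x 84 x 12 mm under the bed, 75 mm either side of the middle. Origin: centre of underside; x along the bed; ends alike.
- holder_bed (a point): Middle of the top of the holder's bed, 40 mm above the worktop; axes as the holder's.
- tomato_tin: Bystander: upright tin, 58 mm across, 72 mm high, beside the storage block; origin: centre of its underside.
- ramekin_a: Bystander: white ribbed dish, 68 mm across, 38 mm high, beside the storage block; origin: centre of its underside.
- can_opener: Obstacle: fixed bench can opener at the front right of the worktop, 148 x 164 mm and 406 mm high with its crank; keep the arm and gripper clear of it, also on the way from the start pose. Origin: centre of its foot's underside.
- timer: Bystander: white wind-up timer, 74 mm across, 55 mm high, beyond the holder; origin: centre of its underside.

How it is judged:
By the outcome, as a careful person would: the job done as asked, in the order asked, and still so for the second after the job is handed in, with the robot touching nothing.
It also fails if it takes over 61 s, if anything falls off the work surface, if the arm or the gripper's body presses on something with over 40 N, if the wrist force passes 120 N, or if a joint passes its speed limit or range.

## Working session

There is one attempt and no reset: what is moved stays moved. The work goes in short steps, Python scripts to look and compute and a tool call to move; the robot and the scene stay as the last step left them, time stands still between calls to the robot, and variables do not carry over. Pictures are saved under pics/ and viewed, at most 12 in all, crops included, and the job is handed in when it is done.

```bash
ls; mkdir -p pics; python3 - <<'E'
from workcell import bot
import cv2,numpy as np
s=bot.read_state();print(s['t'],s['tool_pos'],s['ee_rot'],s['opening'])
ims=[]
for n in("scene","top"):
    c=bot.read_camera(n);cv2.imwrite(f'pics/{n}0.png',c['color'][:,:,::-1]);print(n,c['fx'],c['fy'],c['cx'],c['cy'],np.round(c['pose'],3).tolist())
E
```

```text
pics
workcell.py
0.0 [183.29791372 596.99737806 239.94132945] [ 1.48394412e-01  9.88927938e-01 -7.93103449e-04 -4.69499723e-05] 0.9985218592301339
scene 446.0555364789841 446.0555364789841 277.042473699324 210.8591525866294 [[0.849, -0.315, 0.423, 26.498], [-0.528, -0.521, 0.671, -860.44], [0.009, -0.793, -0.609, 815.518], [0.0, 0.0, 0.0, 1.0]]
top 503.0385080619426 503.0385080619426 290.54106802824157 218.50383694811734 [[-0.055, -0.978, 0.2, 260.308], [-0.999, 0.054, -0.01, -26.542], [-0.001, -0.2, -0.98, 1469.738], [0.0, 0.0, 0.0, 1.0]]
```

View pics/top0.png

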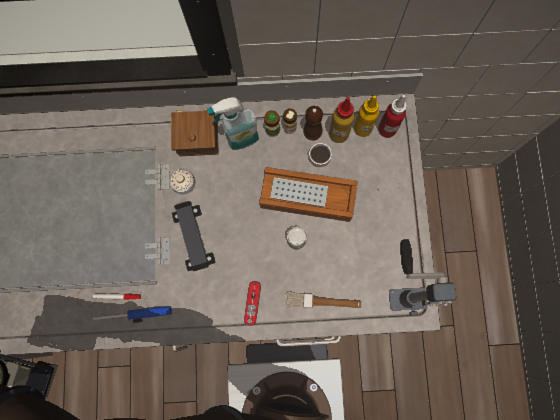

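View pics/scene0.png

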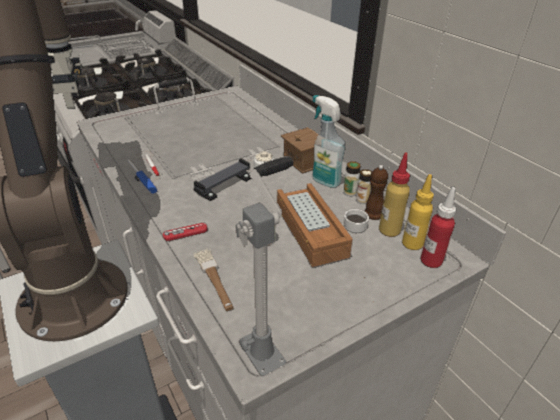

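```bash
python3 - <<'E'
import cv2,numpy as np
im=cv2.imread('pics/top0.png')
a=cv2.resize(im[155:230,250:365],None,fx=6,fy=6,interpolation=cv2.INTER_CUBIC)
cv2.imwrite('pics/cropA.png',a)
b=cv2.resize(im[160:280,155:235],None,fx=5,fy=5,interpolation=cv2.INTER_CUBIC)
cv2.imwrite('pics/cropB.png',b)
E
```

```text
(no output)
```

View pics/cropA.png

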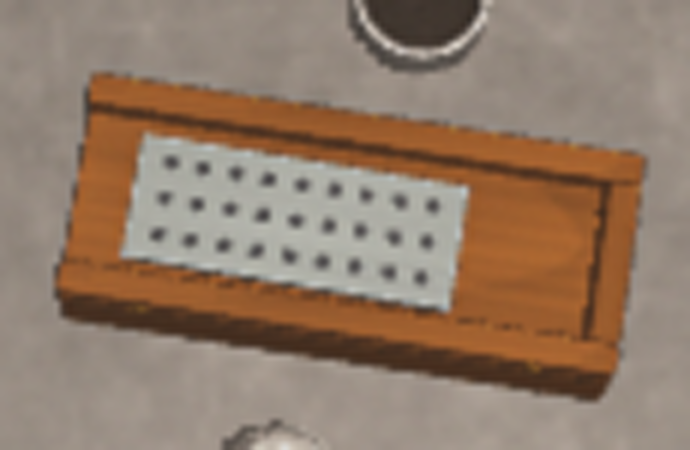

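View pics/cropB.png

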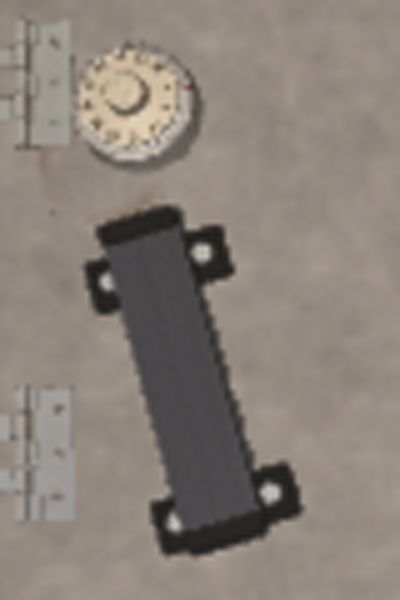

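Top view: the block's open end is at the left (crop A around x≈60–93), and the plate corners are (145,133), (468,185), (450,311), (123,257). Crop B shows the holder bed from (107,247)/(187,228) to (180,530)/(260,510), with the timer beyond its far end. I'll cast these onto their planes.

```bash
cat > h.py <<'E'
from workcell import bot
import cv2,numpy as np
def ray(c,u,v,z):
    d=c['pose'][:3,:3]@np.array([(u-c['cx'])/c['fx'],(v-c['cy'])/c['fy'],1]);o=c['pose'][:3,3]
    return (o+d*(z-o[2])/d[2])
def rect(P):
    P=np.array(P);c=P.mean(0);a=(P[1]+P[2]-P[0]-P[3])/2;b=(P[0]+P[1]-P[2]-P[3])/2
    print('ctr',c.round(1),'len',np.linalg.norm(a).round(1),'wid',np.linalg.norm(b).round(1),'ang',np.arctan2(a[1],a[0]).round(4),np.arctan2(b[1],b[0]).round(4));return c,a,b
E
python3 - <<'E'
from h import *
c=bot.read_camera('top')
A=lambda p,z:ray(c,(p[0]+.5)/6-.5+250,(p[1]+.5)/6-.5+155,z)
B=lambda p,z:ray(c,(p[0]+.5)/5-.5+155,(p[1]+.5)/5-.5+160,z)
print('block z73');rect([A(p,73) for p in[(93,75),(645,158),(615,373),(59,291)]])
print('plate z63');rect([A(p,63) for p in[(145,133),(468,185),(450,311),(123,257)]])
# plate by mask
im=c['color'].astype(int);m=((im.max(2)-im.min(2)<35)).astype(np.uint8)
m[:, :268]=0;m[:,330:]=0;m[:175]=0;m[:,:]*=1;m[212:]=0
n,l,st,ce=cv2.connectedComponentsWithStats(m)
for i in range(1,n):
    if st[i,4]>300:
        k,_=cv2.findContours((l==i).astype(np.uint8),0,1);bx=cv2.boxPoints(cv2.minAreaRect(k[0]));print(st[i],bx.round(1).tolist())
print('bed z40');rect([B(p,40) for p in[(187,228),(260,510),(180,530),(107,247)]])
print('stops outer z50');rect([B(p,50) for p in[(178,207),(268,528),(190,553),(97,225)]])
E
```

```text
block z73
ctr [620.6 -96.2  73. ] len 267.3 wid 107.4 ang -1.7783 -0.2044
plate z63
ctr [625.7 -69.8  63. ] len 158.4 wid 62.8 ang -1.7924 -0.2118
[ 270  178   58   29 1171] [[269.70001220703125, 197.8000030517578], [273.20001220703125, 176.6999969482422], [327.5, 185.8000030517578], [324.0, 206.8000030517578]]
bed z40
ctr [519.3 247.   40. ] len 172.1 wid 47.1 ang -2.9099 -1.3811
stops outer z50
ctr [518.1 245.4  50. ] len 197.6 wid 46.7 ang -2.8886 -1.3563
```

Careful with the scale: shifts go in shares of 500 mm and turns go in shares of 2 pi rad. That gives: 0.123 rad is 0.0196.

Emit:
{"method": "inch_along", "body": {"rows": "0 0 0 0.0196 0\n0 0 0 0.0196 0\n0 0 0 0.0196 0\n0 0 0 0.0196 0\n0 0 0 0.0196 0\n0 0 0 0.0196 0\n0 0 0 0.0196 0\n0 0 0 0.0196 0\n0 0 0 0.0196 0\n0 0 0 0.0196 0"}}

```text
t: 0.98
tool_pos: [183.3, 597.3, 240.4]
ee_rot: [0.694, 0.72, -0.0, 0.0]
force: [-0.5, -0.6, -0.9]
opening: 0.323
gripper_force: 0.0
```

Emit:
{"method": "inch_along", "body": {"rows": "0 0 0 0.0196 0\n0 0 0 0.0196 0\n0 0 0 0.0011 0\n0 0 0 0 0\n-0.056 0.048 0 0 0\n-0.056 0.048 0 0 0\n-0.056 0.048 0 0 0\n-0.056 0.048 0 0 0"}}

```text
t: 1.65
tool_pos: [254.5, 466.4, 240.6]
ee_rot: [0.776, 0.631, 0.0, 0.0]
force: [1.3, 0.2, -0.2]
opening: 0.003
gripper_force: 0.0
```

```bash
python3 - <<'E'
from h import *
from scipy.spatial.transform import Rotation as R
s=bot.read_state();M=R.from_quat(s['ee_rot']).as_matrix();print(s['tool_pos'].round(1),M.round(3),s['joint_positions'].round(2),s['t'])
c=bot.read_camera('top')
for n,p,z in [('opener foot',(400,305),0),('openertop',(440,292),400),('timer',(181,181),55),('bottleY',(365,133),0),('rB',(390,137),0),('ketch',(340,140),0),('tin',(296,237),72),('ram',(320,154),38)]: print(n,ray(c,*p,z).round())
E
```

```text
[254.5 466.4 240.6] [[ 0.203  0.979  0.   ]
 [ 0.979 -0.203 -0.   ]
 [-0.     0.    -1.   ]] [-1.48  0.29  0.4   1.83 -0.13  1.05 -1.24] 1.65
opener foot [ 289. -343.    0.]
openertop [ 304. -344.  400.]
timer [678. 272.  55.]
bottleY [ 817. -286.    0.]
rB [ 800. -362.    0.]
ketch [ 798. -207.    0.]
tin [492. -54.  72.]
ram [ 744. -140.   38.]
```

Scaled: -28.2 mm is -0.0564, 23.6 mm is 0.0472.

Emit:
{"method": "inch_along", "body": {"rows": "-0.0564 0.0472 0 0 0\n-0.0564 0.0472 0 0 0\n-0.0564 0.0472 0 0 0\n-0.0564 0.0472 0 0 0\n-0.0564 0.0472 0 0 0\n-0.0564 0.0472 0 0 0\n-0.0564 0.0472 0 0 0\n-0.0564 0.0472 0 0 0\n-0.0564 0.0472 0 0 0\n-0.0564 0.0472 0 0 0"}}

```text
t: 2.53
tool_pos: [426.5, 141.4, 241.0]
ee_rot: [0.776, 0.631, 0.0, -0.0]
force: [1.0, 0.4, -0.7]
opening: 0.004
gripper_force: 0.0
```

Emit:
{"method": "inch_along", "body": {"rows": "-0.0564 0.0472 0 0 0\n-0.0564 0.0472 0 0 0\n-0.0564 0.0472 0 0 0\n-0.0564 0.0472 0 0 0\n-0.0564 0.0472 0 0 0\n-0.0564 0.0472 0 0 0\n-0.0564 0.0472 0 0 0\n-0.0564 0.0472 0 0 0\n-0.0564 0.0472 0 0 0\n-0.0564 0.0472 0 0 0"}}

```text
t: 3.37
tool_pos: [598.7, -183.6, 240.4]
ee_rot: [0.776, 0.631, 0.0, -0.0]
force: [1.4, 0.7, -0.4]
opening: 0.003
gripper_force: 0.0
```

Emit:
{"method": "inch_along", "body": {"rows": "0 0 0 0 0\n0 0 0 0 0\n0 0 0 0 0"}}

```text
t: 3.62
tool_pos: [597.8, -181.7, 240.2]
ee_rot: [0.777, 0.63, -0.0, -0.001]
force: [0.1, 0.7, 0.2]
opening: 0.006
gripper_force: 0.0
```

```bash
python3 - <<'E'
from h import *
s=bot.read_state();print(s['joint_positions'].round(2))
c=bot.read_camera('wrist');cv2.imwrite('pics/w1.png',c['color'][:,:,::-1]);print(c['fx'],c['cx'],c['cy'],c['pose'].round(3).tolist())
E
```

```text
[-0.26  0.5   0.71  1.61 -0.35  1.16  0.33]
325.19226210127806 286.0513878422349 208.74567161728535 [[0.978, -0.198, -0.056, 612.244], [-0.206, -0.944, -0.259, -110.132], [-0.002, 0.265, -0.964, 384.311], [0.0, 0.0, 0.0, 1.0]]
```

View pics/w1.png

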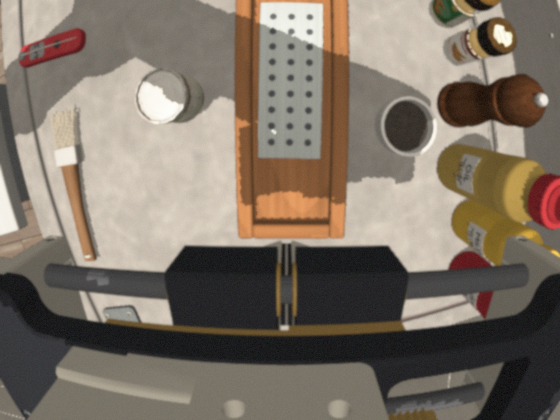

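Wrist view: the plate's rear end runs (258,158)–(322,158), the closed wall's outer top edge (237,237)–(346,236), and the groove's rear floor corners are near (256,220)/(328,220). The closed fingers sit at column 287.

```bash
cat >> h.py <<'E'
def wray(c,u,v,z):
    p=np.array([u-c['cx'],v-c['cy']]);r=np.hypot(*p);t=r/c['fx']
    d=c['pose'][:3,:3]@np.array([*(p/r*np.sin(t)),np.cos(t)]);o=c['pose'][:3,3]
    return o+d*(z-o[2])/d[2]
def blk(P,c0=np.array([620.6,-96.2]),a=-1.7805):
    d=np.array(P[:2])-c0;g=np.array([np.cos(a),np.sin(a)]);return (d@g).round(1),(d@np.array([-g[1],g[0]])).round(1)
E
python3 - <<'E'
from h import *
c=bot.read_camera('wrist');s=bot.read_state()
print('tcp',blk(s['tool_pos']))
for n,u,v,z in[('plate',258,158,63),('plate',322,158,63),('wall',237,237,73),('wall',346,236,73),('fl',256,220,55),('fl',328,220,55),('outer',236,20,73),('outer',349,20,73)]:
    P=wray(c,u,v,z);print(n,P.round(1),blk(P))
E
```

```text
tcp (np.float64(87.1), np.float64(-4.7))
plate [ 577.  -138.6   63. ] (np.float64(50.5), np.float64(-33.8))
plate [ 639.3 -151.6   63. ] (np.float64(50.3), np.float64(29.8))
wall [ 538.6 -211.9   73. ] (np.float64(130.2), np.float64(-56.1))
wall [ 648.6 -233.9   73. ] (np.float64(128.9), np.float64(56.1))
fl [ 559.2 -203.2   55. ] (np.float64(117.4), np.float64(-37.8))
fl [ 634.3 -218.9   55. ] (np.float64(117.2), np.float64(39.0))
outer [585.7   0.8  73. ] (np.float64(-87.6), np.float64(-54.3))
outer [692.2 -20.8  73. ] (np.float64(-88.7), np.float64(54.3))
```

Scaled: 30 mm is 0.06, 3.5 mm is 0.007.

Emit:
{"method": "inch_along", "body": {"rows": "0.003 0.007 0.04 0 0\n0 0 0.06 0 0\n0 0 0.06 0 0\n0 0 0.06 0 0\n0 0 0.04 0 0\n0 0 0.024 0 0\n0 0 0.016 0 0\n0 0 0.012 0 0\n0 0 0.012 0 0\n0 0 0 0 0"}}

```text
t: 4.55
tool_pos: [601.8, -181.1, 78.6]
ee_rot: [0.777, 0.629, 0.0, -0.0]
force: [-0.5, 0.3, 0.7]
opening: 0.005
gripper_force: 0.0
```

Emit:
{"method": "inch_along", "body": {"rows": "0 0 0.006 0 0\n0 0 0.003 0 0\n0 0 0 0 0\n0 0 0 0 0"}}

```text
t: 4.88
tool_pos: [601.9, -181.5, 74.6]
ee_rot: [0.777, 0.629, 0.0, 0.0]
force: [-0.4, -0.1, 0.6]
opening: 0.002
gripper_force: 0.0
```

Scaled: 6 mm is 0.012, 2.5 mm is 0.005.

Emit:
{"method": "inch_along", "body": {"rows": "0 0 0.005 0 0\n0 0 0 0 0\n0.012 0 0 0 0\n0.012 0 0 0 0\n0.008 0 0 0 0\n0.006 0 0 0 0\n0.006 0 0 0 0\n0.006 0 0 0 0\n0.006 0 0 0 0\n0.006 0 0 0 0"}}

```text
t: 5.72
tool_pos: [608.1, -151.2, 71.8]
ee_rot: [0.777, 0.629, -0.0, 0.0]
force: [-0.8, -2.0, -0.4]
opening: 0.004
gripper_force: 0.7
```

Emit:
{"method": "inch_along", "body": {"rows": "0.008 0 0 0 0\n0.008 0 0 0 0\n0.008 0 0 0 0\n0.008 0 0 0 0\n0.008 0 0 0 0\n0.008 0 0 0 0\n0.008 0 0 0 0\n0.008 0 0 0 0\n0.008 0 0 0 0\n0.008 0 0 0 0"}}

```text
t: 6.55
tool_pos: [616.6, -111.6, 71.7]
ee_rot: [0.777, 0.629, 0.0, 0.0]
force: [-0.7, -1.5, 0.1]
opening: 0.005
gripper_force: 0.8
```

```bash
python3 - <<'E'
from h import *
s=bot.read_state();print(blk(s['tool_pos']))
E
```

```text
(np.float64(15.9), np.float64(-0.7))
```

Scaled: 4 mm is 0.008, 3 mm is 0.006.

Emit:
{"method": "inch_along", "body": {"rows": "0.008 0 0 0 0\n0.008 0 0 0 0\n0.008 0 0 0 0\n0.008 0 0 0 0\n0.008 0 0 0 0\n0.008 0 0 0 0\n0.008 0 0 0 0\n0.008 0 0 0 0\n0.008 0 0 0 0\n0.006 0 0 0 0"}}

```text
t: 7.38
tool_pos: [624.8, -73.2, 71.8]
ee_rot: [0.777, 0.629, 0.0, -0.0]
force: [-0.9, -1.4, 0.4]
opening: 0.003
gripper_force: 0.9
```

Emit:
{"method": "inch_along", "body": {"rows": "0 0 0 0 0\n0 0 0 0 0"}}

```text
t: 7.55
tool_pos: [624.7, -73.2, 71.7]
ee_rot: [0.777, 0.629, 0.0, -0.0]
force: [-0.6, -0.2, -0.2]
opening: 0.006
gripper_force: 0.0
```

```bash
python3 - <<'E'
from h import *
s=bot.read_state();print(blk(s['tool_pos']))
for n in ('wrist','top'):
    c=bot.read_camera(n);cv2.imwrite(f'pics/{n}2.png',c['color'][:,:,::-1])
im=cv2.imread('pics/top2.png');a=cv2.resize(im[140:230,230:330],None,fx=4,fy=4,interpolation=cv2.INTER_CUBIC)
w=cv2.imread('pics/wrist2.png')[:360,160:560]
cv2.imwrite('pics/both2.png',np.hstack([a,w]))
E
```

```text
(np.float64(-23.4), np.float64(-0.8))
```

View pics/both2.png

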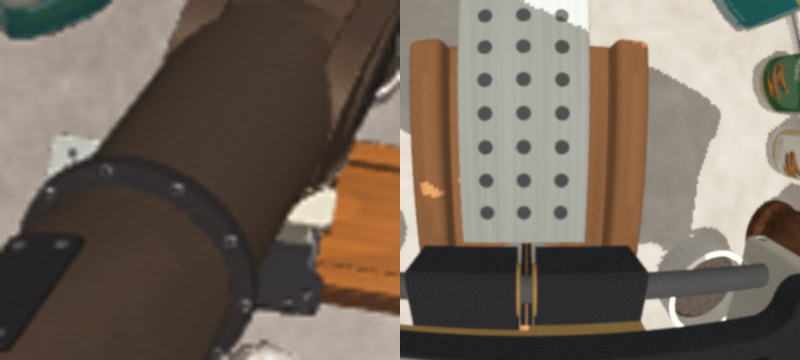

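Left (top camera): the arm hides the block, but the plate end shows past it at about (55–75,140). Right (wrist): the plate lies straight and sticks out past the wall ends (row ≈43). Its rear edge is at row ≈242, against the fingers.

```bash
python3 - <<'E'
from h import *
c=bot.read_camera('wrist');c2=bot.read_camera('top')
for n,u,v,z in[('rear',223,242,63),('rear',345,242,63),('wallend',175,43,73),('wallend',208,43,73),('wallend',405,43,73),('wallend',373,43,73)]:
    P=wray(c,u,v,z);print(n,P.round(1),blk(P))
# plate end far-left in top crop
for p in[(52,135),(48,172)]: 
    P=ray(c2,p[0]/4+230,p[1]/4+140,63);print('end',P.round(1),blk(P))
E
```

```text
rear [595.1 -53.5  63. ] (np.float64(-36.5), np.float64(-33.8))
rear [655.9 -66.4  63. ] (np.float64(-36.5), np.float64(28.3))
wallend [598.   45.8  73. ] (np.float64(-134.2), np.float64(-51.6))
wallend [612.9  41.   73. ] (np.float64(-132.6), np.float64(-36.1))
wallend [699.7  24.6  73. ] (np.float64(-134.6), np.float64(52.2))
wallend [684.4  26.2  73. ] (np.float64(-133.0), np.float64(36.9))
end [687.7  89.6  63. ] (np.float64(-195.7), np.float64(26.9))
end [660.   93.5  63. ] (np.float64(-193.7), np.float64(-0.9))
```

Scaled: 32 mm is 0.064, -25 mm is -0.05.

Emit:
{"method": "inch_along", "body": {"rows": "0.004 0 0 0 0\n0.004 0 0 0 0\n0 0 0 0 0\n-0.008 0 0 0 0\n0 0 -0.03 0 0\n0 0 -0.05 0 0\n0 0 -0.05 0 0.3\n0 0 -0.03 0 1\n0.032 -0.004 0 0 1\n0.064 0 0 0 1"}}

```text
t: 8.58
tool_pos: [632.5, -31.4, 153.8]
ee_rot: [0.78, 0.626, 0.0, 0.002]
force: [0.7, -0.8, -0.5]
opening: 0.246
gripper_force: 0.0
```

Emit:
{"method": "inch_along", "body": {"rows": "0.064 0 0 0 1\n0.064 0 0 0 1\n0.032 0 0 0 1\n0 0 0 0 1\n0 0 0 0 1"}}

```text
t: 9.0
tool_pos: [649.3, 52.5, 151.5]
ee_rot: [0.777, 0.63, -0.0, -0.0]
force: [0.2, -0.3, -0.1]
opening: 0.608
gripper_force: 0.0
```

```bash
python3 - <<'E'
from h import *
s=bot.read_state();print(blk(s['tool_pos']))
c=bot.read_camera('wrist');cv2.imwrite('pics/wrist3.png',c['color'][:,:,::-1])
E
```

```text
(np.float64(-151.4), np.float64(-2.9))
```

View pics/wrist3.png

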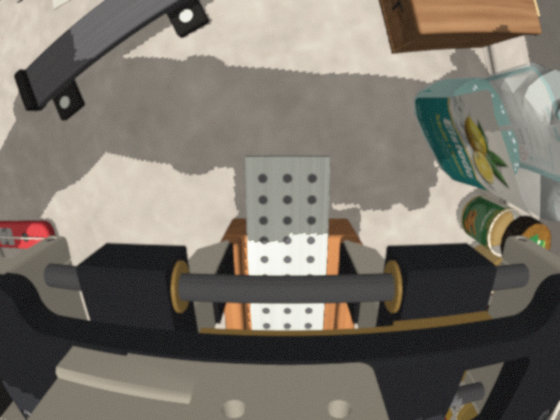

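The plate's free end is at row 157, cols 246–329, still flat and straight. The block's end edge is at row ≈222–235. The spray bottle at the right needs a clearance check.

```bash
python3 - <<'E'
from h import *
c=bot.read_camera('wrist')
for n,u,v,z in[('front',246,157,63),('front',329,157,63),('end',234,220,73),('end',350,219,73),('bottle base nearest',418,95,30),('bottle',470,190,0),('bottle edge',470,190,40)]:
    P=wray(c,u,v,z);print(n,P.round(1),blk(P))
print(bot.read_state()['tool_pos'])
E
```

```text
front [629.9 103.5  63. ] (np.float64(-197.3), np.float64(-32.4))
front [688.4  91.   63. ] (np.float64(-197.3), np.float64(27.4))
end [612.1  61.9  73. ] (np.float64(-152.9), np.float64(-41.3))
end [694.5  45.1  73. ] (np.float64(-153.6), np.float64(42.8))
bottle base nearest [778.5 125.3  30. ] (np.float64(-249.5), np.float64(108.3))
bottle [837.9  22.5   0. ] (np.float64(-161.3), np.float64(187.8))
bottle edge [814.3  36.   40. ] (np.float64(-169.7), np.float64(162.0))
[649.12135323  49.84024542 151.84322208]
```

Scaled: 25 mm is 0.05, 20 mm is 0.04.

Emit:
{"method": "inch_along", "body": {"rows": "0.004 0 0 0 1\n0 0 0 0 1\n0 0 0 0 1\n0 0 0.04 0 1\n0 0 0.05 0 1\n0 0 0.04 0 1\n0 0 0.024 0 1\n0 0 0.02 0 1\n0 0 0.016 0 1\n0 0 0 0 1"}}

```text
t: 9.93
tool_pos: [649.3, 53.6, 55.6]
ee_rot: [0.777, 0.629, -0.001, -0.0]
force: [-0.6, 0.5, 0.3]
opening: 0.999
gripper_force: 0.0
```

```bash
python3 - <<'E'
from h import *
s=bot.read_state();print(blk(s['tool_pos']),s['tool_pos'],s['opening'])
E
```

```text
(np.float64(-152.5), np.float64(-3.1)) [649.27506176  53.60790722  55.61667505] 0.9992353524225639
```

Scaled: 1.5 mm is 0.003.

Emit:
{"method": "inch_along", "body": {"rows": "0 0 0.003 0 1\n0 0 0 0 0.75\n0 0 0 0 0.72\n0 0 0 0 0.5\n0 0 0 0 0.3\n0 0 0 0 0\n0 0 0 0 0\n0 0 0 0 0\n0 0 0 0 0\n0 0 0 0 0"}}

```text
t: 10.77
tool_pos: [650.0, 53.9, 55.5]
ee_rot: [0.777, 0.629, 0.0, 0.0]
force: [0.5, 0.3, 3.8]
opening: 0.676
gripper_force: 30.0
```

Emit:
{"method": "inch_along", "body": {"rows": "0 0 -0.006 0 0\n0 0 -0.006 0 0\n0 0 -0.006 0 0\n0 0 -0.006 0 0\n0 0 0 0 0\n0 0 0 0 0"}}

```text
t: 11.27
tool_pos: [649.9, 53.8, 67.4]
ee_rot: [0.777, 0.629, 0.0, 0.0]
force: [-0.0, -0.5, -2.5]
opening: 0.67
gripper_force: 30.0
```

```bash
python3 - <<'E'
from h import *
c=bot.read_camera('scene');im=c['color'][:,:,::-1][130:270,180:400]
w=bot.read_camera('wrist')['color'][:,:,::-1][60:360,100:460]
cv2.imwrite('pics/4.png',np.hstack([cv2.resize(im,(440,280)),cv2.resize(w,(336,280))]))
E
```

```text
(no output)
```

View pics/4.png

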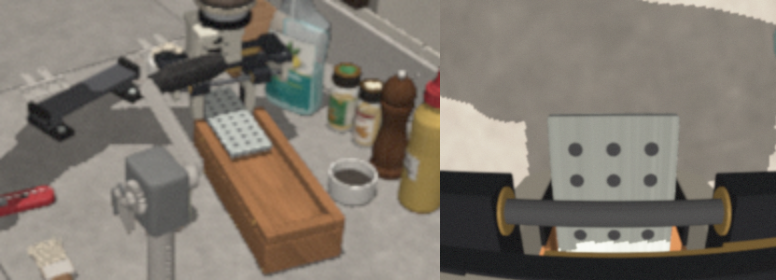

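Scaled: -17 mm is -0.034, -16 mm is -0.032.

Emit:
{"method": "inch_along", "body": {"rows": "0 0 -0.024 0 0\n0 0 -0.032 0 0\n0 0 -0.032 0 0\n0 0 -0.024 0 0\n0 -0.034 0 0 0\n0 -0.034 0 0 0\n0 -0.034 0 0 0\n0.032 -0.034 0 0 0\n0.032 -0.034 0 0 0\n0.032 -0.034 0 0 0"}}

```text
t: 12.2
tool_pos: [559.5, 122.4, 124.0]
ee_rot: [0.778, 0.629, 0.0, -0.0]
force: [-0.5, 0.1, -2.3]
opening: 0.67
gripper_force: 30.0
```

Emit:
{"method": "inch_along", "body": {"rows": "0.032 -0.034 0 0 0\n0.032 -0.034 0 0 0\n0.032 0 0 0 0\n0.032 0 0 0 0\n0.032 0 0 0 0\n0.032 0 0 0.0159 0\n0.032 0 0 0.0159 0\n0.032 0 0 0.0159 0\n0 0 0 0.0159 0\n0 0 0 0.0159 0"}}

```text
t: 13.03
tool_pos: [559.5, 254.5, 123.2]
ee_rot: [0.909, 0.416, 0.001, 0.0]
force: [-0.5, -0.8, -2.5]
opening: 0.668
gripper_force: 30.0
```

Emit:
{"method": "inch_along", "body": {"rows": "0 0 0 0.0159 0\n0 0 0 0.0159 0\n0 0 0 0.0159 0\n0 0 0 0.0159 0\n0 0 0 0.0159 0\n0 0 0 0.0159 0\n0 0 0 0 0\n0 0 0 0 0\n0 0 0 0 0"}}

```text
t: 13.78
tool_pos: [558.6, 252.9, 123.2]
ee_rot: [0.991, 0.132, 0.0, 0.0]
force: [0.1, 0.1, -2.1]
opening: 0.671
gripper_force: 30.0
```

```bash
python3 - <<'E'
from h import *
from scipy.spatial.transform import Rotation as R
s=bot.read_state();M=R.from_quat(s['ee_rot']).as_matrix();print(s['tool_pos'],np.arctan2(M[1,0],M[0,0]),s['joint_positions'].round(2))
for n in('top','wrist'):
    c=bot.read_camera(n);cv2.imwrite(f'pics/{n}5.png',c['color'][:,:,::-1]);print(c['pose'].round(3).tolist())
t=cv2.imread('pics/top5.png')[150:290,140:240];w=cv2.imread('pics/wrist5.png')[0:380,100:470]
cv2.imwrite('pics/5.png',np.hstack([cv2.resize(t,(400,560),interpolation=2),cv2.copyMakeBorder(w,0,180,0,0,0)]))
E
```

```text
[558.62371713 252.94490057 123.24493091] 0.26408740172439477 [-1.11  0.71  0.97  1.79 -0.68  1.02 -1.19]
[[-0.055, -0.978, 0.2, 260.308], [-0.999, 0.054, -0.01, -26.542], [-0.001, -0.2, -0.98, 1469.738], [0.0, 0.0, 0.0, 1.0]]
[[0.261, -0.931, -0.257, 627.083], [-0.965, -0.251, -0.069, 273.255], [-0.001, 0.266, -0.964, 267.368], [0.0, 0.0, 0.0, 1.0]]
```

View pics/5.png

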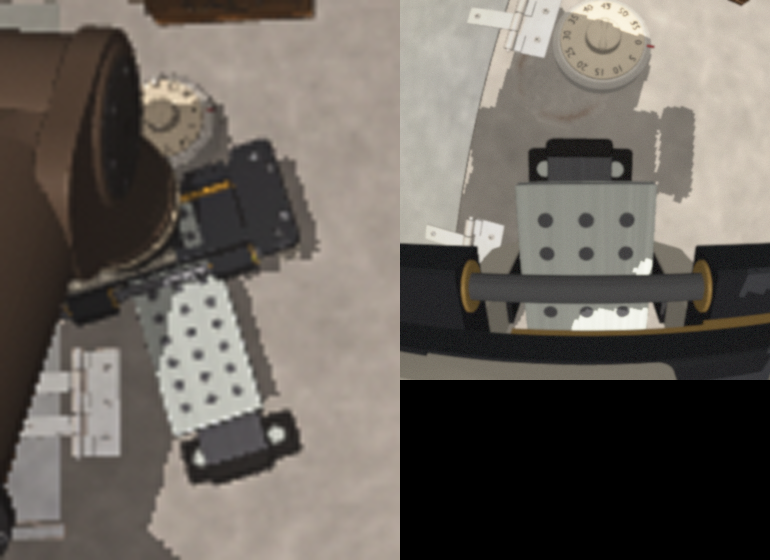

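Top crop: the plate's rear corners are at ≈(178,437) and (262,405), with the near stop just beyond (inner edge (203,460)–(268,440)). Wrist crop: the plate's front edge is at row 183, and the far stop's inner edge is at row ≈157, cols 547–612. So the plate sits over the bed and slightly towards the robot.

```bash
python3 - <<'E'
from h import *
from scipy.spatial.transform import Rotation as R
c=bot.read_camera('wrist');t=bot.read_camera('top')
for _ in range(2): s=bot.read_state()
M=R.from_quat(s['ee_rot']).as_matrix();T=s['tool_pos'];print(T)
tf=lambda P:(M.T@(P-T)).round(1)[:2]
W=lambda x,y,z:wray(c,x-300,y,z);Q=lambda x,y,z:ray(t,140+x/4-.4,150+y/4-.4,z)
zt=T[2]+7.5
f=[W(517,183,zt),W(655,183,zt)];r=[Q(178,437,zt),Q(262,405,zt)]
for n,P in[('f',f[0]),('f',f[1]),('r',r[0]),('r',r[1]),('farstop in',W(547,157,50)),('farstop in',W(612,157,50)),('farstop out',W(547,140,50)),('farstop out',W(612,140,50)),('near in',Q(203,460,50)),('near in',Q(268,440,50)),('bedL',Q(197,438,40)),('bedR',Q(258,416,40)),('bed ctr0',np.array([518.7,246.2,40]))]:print(n,P.round(1),tf(P))
E
```

```text
[558.20749165 252.85697529 123.34954598]
f [594.  295.4 130.8] [ 45.5 -31.9]
f [609.5 237.6 130.8] [45.6 28. ]
r [439.3 249.6 130.8] [-115.7  -27.7]
r [457.8 193.1 130.8] [-112.5   31.7]
farstop in [597.  292.5  50. ] [ 47.8 -28.3]
farstop in [608.3 250.3  50. ] [47.7 15.4]
farstop out [608.2 295.3  50. ] [ 59.3 -28.1]
farstop out [619.3 253.4  50. ] [59.2 15.3]
near in [432.8 248.9  50. ] [-122.2  -28.6]
near in [444.5 202.7  50. ] [-122.8   19.1]
bedL [450.  254.9  40. ] [-104.   -29.9]
bedR [463.4 211.1  40. ] [-102.4   15.9]
bed ctr0 [518.7 246.2  40. ] [-39.9  -3.8]
```

Scaled: 20 mm is 0.04, -5.5 mm is -0.011, 0.008 rad is 0.0013.

Emit:
{"method": "inch_along", "body": {"rows": "-0.0084 -0.011 0 0.0013 0\n0 0 0.03 0 0\n0 0 0.04 0 0\n0 0 0.03 0 0\n0 0 0.016 0 0\n0 0 0.01 0 0\n0 0 0 0 0\n0 0 0 0 0\n0 0 0 0 0"}}

```text
t: 14.73
tool_pos: [553.2, 257.1, 61.0]
ee_rot: [0.992, 0.126, 0.001, -0.0]
force: [0.3, -0.3, -2.1]
opening: 0.673
gripper_force: 30.0
```

```bash
python3 - <<'E'
from h import *
for n in('top','wrist'):
    c=bot.read_camera(n);cv2.imwrite(f'pics/{n}6.png',c['color'][:,:,::-1]);print(c['pose'].round(3).tolist())
t=cv2.imread('pics/top6.png')[190:290,150:230];w=cv2.imread('pics/wrist6.png')[80:360,180:400]
cv2.imwrite('pics/6.png',np.hstack([cv2.resize(t,(400,500),interpolation=2),cv2.resize(w,(393,500))]))
E
```

```text
[[-0.055, -0.978, 0.2, 260.308], [-0.999, 0.054, -0.01, -26.542], [-0.001, -0.2, -0.98, 1469.738], [0.0, 0.0, 0.0, 1.0]]
[[0.25, -0.933, -0.257, 621.859], [-0.968, -0.241, -0.065, 276.666], [-0.001, 0.265, -0.964, 205.195], [0.0, 0.0, 0.0, 1.0]]
```

View pics/6.png

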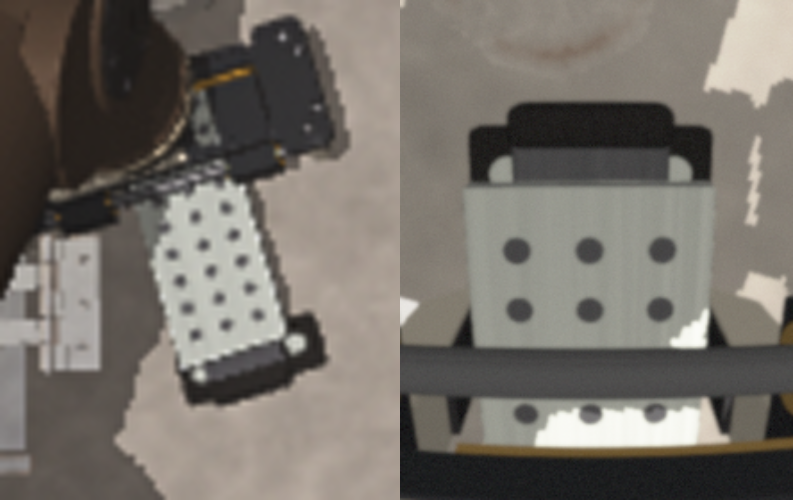

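Wrist crop: plate edge (465–714, row 183), stop (509–673, inner edge row 150), so both are centred and parallel. Top crop: rear corners ≈(180,370) and (287,335), near stop inner edge ≈(190,378)–(290,352).

```bash
python3 - <<'E'
from h import *
from scipy.spatial.transform import Rotation as R
c=bot.read_camera('wrist');t=bot.read_camera('top');s=bot.read_state()
M=R.from_quat(s['ee_rot']).as_matrix();T=s['tool_pos'];print(T,np.arctan2(M[1,0],M[0,0]))
tf=lambda P:(M.T@(P-T)).round(1)[:2]
W=lambda x,y,z:wray(c,(x-400)/1.786+180,y/1.786+80,z);Q=lambda x,y,z:ray(t,150+x/5-.4,190+y/5-.4,z)
zt=T[2]+7.5
for n,P in[('f',W(465,184,zt)),('f',W(714,183,zt)),('r',Q(180,370,zt)),('r',Q(287,337,zt)),('farin',W(511,149,50)),('farin',W(673,148,50)),('farout',W(520,103,50)),('farout',W(662,103,50)),('near in',Q(200,381,50)),('near in',Q(285,355,50)),('near out',Q(200,402,50)),('near out',Q(285,380,50))]:print(n,tf(P))
E
```

```text
[552.914465   257.26396094  60.78940759] 0.25275357257115166
f [ 45.5 -32.1]
f [45.8 28.5]
r [-114.7  -30.9]
r [-115.    31.1]
farin [ 51.5 -23. ]
farin [51.8 20.8]
farout [ 64.  -20.3]
farout [64.  17.6]
near in [-121.   -24.8]
near in [-121.4   25. ]
near out [-132.5  -28. ]
near out [-135.    21.1]
```

Scaled: 5 mm is 0.01, 4 mm is 0.008.

Emit:
{"method": "inch_along", "body": {"rows": "0 0 0.01 0 0\n0 0 0.01 0 0\n0 0 0.008 0 0\n0 0 0.004 0 0\n0 0 0.002 0 0\n0 0 0 0 0\n0 0 0 0 0"}}

```text
t: 15.52
tool_pos: [552.7, 257.0, 43.2]
ee_rot: [0.992, 0.126, 0.0, 0.0]
force: [0.3, -0.4, -2.7]
opening: 0.669
gripper_force: 30.0
```

Emit:
{"method": "inch_along", "body": {"rows": "0 0 0.002 0 0\n0 0 0.002 0 0\n0 0 0.0014 0 0\n0 0 0 0 0\n0 0 0 0 0"}}

```text
t: 15.93
tool_pos: [552.7, 257.2, 40.6]
ee_rot: [0.992, 0.126, 0.0, -0.0]
force: [0.6, 0.2, -1.5]
opening: 0.673
gripper_force: 30.0
```

Scaled: 0.5 mm is 0.001.

Emit:
{"method": "inch_along", "body": {"rows": "0 0 0.001 0 0\n0 0 0 0 0\n0 0 0 0 0"}}

```text
t: 16.18
tool_pos: [552.7, 257.2, 40.6]
ee_rot: [0.992, 0.126, 0.0, -0.0]
force: [-3.1, 0.3, 5.9]
opening: 0.673
gripper_force: 30.0
```

Emit:
{"method": "inch_along", "body": {"rows": "0 0 0.001 0 0\n0 0 0 0 0\n0 0 0 0 0"}}

```text
t: 16.43
tool_pos: [552.7, 257.2, 40.5]
ee_rot: [0.992, 0.126, 0.0, -0.0]
force: [-4.7, -1.3, 10.9]
opening: 0.667
gripper_force: 30.0
```

Contact is firm, so the plate is down; releasing and withdrawing upward.

Scaled: -0.4 mm is -0.0008.

Emit:
{"method": "inch_along", "body": {"rows": "0 0 -0.0008 0 0\n0 0 0 0 0.72\n0 0 0 0 0.8\n0 0 0 0 0.9\n0 0 0 0 1\n0 0 0 0 1\n0 0 0 0 1\n0 0 0 0 1\n0 0 0 0 1"}}

```text
t: 17.18
tool_pos: [552.6, 257.1, 39.9]
ee_rot: [0.992, 0.126, -0.0, 0.0]
force: [0.4, -0.4, 0.2]
opening: 1.003
gripper_force: 0.0
```

Emit:
{"method": "inch_along", "body": {"rows": "0 0 -0.008 0 1\n0 0 -0.016 0 1\n0 0 -0.03 0 1\n0 0 -0.05 0 1\n0 0 -0.05 0 1\n0 0 -0.05 0 1\n0 0 -0.05 0 1\n0 0 0 0 1\n0 0 0 0 1"}}

```text
t: 17.93
tool_pos: [553.6, 257.2, 169.6]
ee_rot: [0.992, 0.126, 0.002, -0.001]
force: [0.0, 0.1, -1.2]
opening: 0.999
gripper_force: 0.0
```

```bash
python3 - <<'E'
from h import *
for n in('top','scene'):
    c=bot.read_camera(n);cv2.imwrite(f'pics/{n}7.png',c['color'][:,:,::-1])
w=bot.read_camera('wrist');cv2.imwrite('pics/wrist7.png',w['color'][:,:,::-1])
t=cv2.imread('pics/scene7.png')[130:270,170:400];w=cv2.imread('pics/wrist7.png')[60:360,130:430]
cv2.imwrite('pics/7.png',np.hstack([cv2.resize(t,(400,400)),cv2.resize(w,(400,400))]))
E
```

```text
(no output)
```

View pics/7.png

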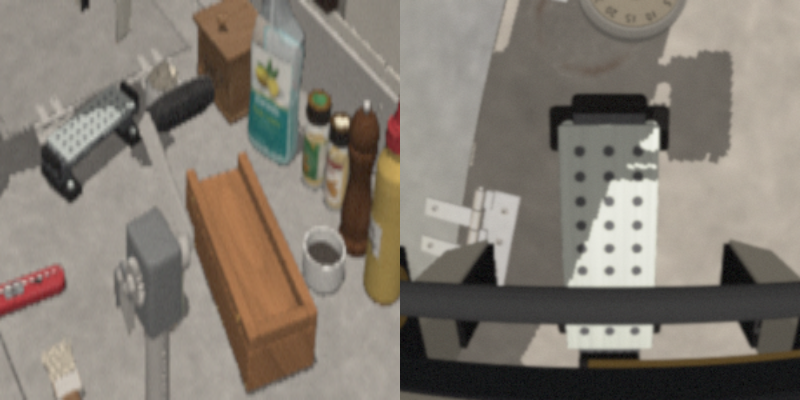

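The plate lies flat between both stops and straight on the bed, the robot is clear of it, and the bystanders are where they were.

```bash
python3 -c "
from workcell import bot
print(bot.job_done())"
```

```text
the job is handed in; nothing more can be done
None
```

The sharpening plate was slid out along the groove, gripped by its overhanging end and set down flat and straight on the bench holder between the stops; I let go only once it was down and handed the job in at about 18 s, with no verdict returned.

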